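Open the push-and-turn cap of the machine cleaner bottle

ROBOT

A 6-joint arm with a two-finger parallel gripper is mounted at the origin on the work surface. World frame = base frame: x ahead of the robot, y to its left, z up, the work surface at z = 0. Lengths are in m, angles in rad, forces in N, time in s.
With the tool pointing down it reaches from about 0.35 to 0.775 m from the base axis. Payload 5.5 kg.
Tool frame: the origin (TCP) lies midway between the tips of the shut fingers; the grasp point (between the pads) lies 19 mm behind it; z points along the fingers, y is the line along which they close (so a half turn about z gives the same grasp; the last joint's range is limited). The gripper opens to 85 mm and grips with 20 to 120 N. Pads are 22 mm wide; open, the fingers measure 114 mm over their backs; the gripper's body (76 mm by 85 mm) begins 54 mm behind the grasp point. The pads swing forward as they close: fully open they stand 13 mm farther back than shut.
Start: joints at [1.15, 0.313, 0.046, 1.304, 0, 1.431], TCP at [0.159, 0.553, 0.231] pointing down, gripper open.
Joint ranges: [-2.76, 2.76], [-0.86, 1.69], [-1.03, 1.26], [-2.2, 2.34], [-1.47, 1.5], [-3.14, 3.14]. Speed limits (rad/s): [2.57, 2.57, 3.14, 3.14, 3.14, 3.14].

INTERFACE

Orientations are given as a unit quaternion [w, x, y, z].
In Python, from workcell import env gives the robot as it stands.
- The arm moves only by the tool move_arm, never from a script. Its argument "targets" is a list of rows, each a list of 3 entries, a list of its own where there are three numbers: the shift along the tool's x, y, z in mm, then the turn, a rotation vector about the tool's x, y, z in units of 10 degrees (1.0 is 10 degrees), then the closure, from -1 (fully open) to 1 (shut). In form: [[[dx, dy, dz], [ax, ay, az], gripper], ...]. A call has 1 to 5 rows; each row is the pose to reach, as a shift and turn from the pose commanded when the call began, along the tool's axes at that moment; what a row does not reach only later rows make up. A row lasts 1/8 s, in which the tool goes at most 62.5 mm and 10.7 degrees, less where a joint would pass 70% of its speed; a pose out of reach is approached as far as the arm can. A call with a gripper value outside its range is refused whole. The fingers move at their own pace and stop on an object; "squeeze" is the grip in N (left out, the last holds). Time passes only in rows, so rows that repeat a pose let the fingers close. It gives the time, the measured TCP pose, the force, the opening and the grip force at its end, in the units of the state.
- env.get_state(): the state, without advancing time (a new reading comes with each control period).
- env.read_camera(name): name is "scene" or "side" or "wrist"; returns a dict with "pixels" (420x560x3 uint8, red, green, blue), "fovy" (degrees; the focal length in pixels is half the picture's height over the tangent of half this angle, whatever the lens; pixels are square), "cx", "cy" (the principal point, pixels), "extrinsics" (4x4, takes a point from world to camera coordinates); the wrist camera has in their place "mount" (4x4, takes a point from camera to tool coordinates, whose origin is the TCP and whose axes are the flange's). Camera axes: x right, y up, looking along -z (the intrinsics and any distortion apply to the point x, -y, -z); pixel columns grow to the right and rows downward; lengths in m; the calibration is good to about 2 mm. A picture is of the moment at which its call begins: read the wrist's pose just before it. There is no depth.
- env.hand_in(): hands the job in; it is judged then, once.
Trained networks look in a picture, given as the dict that the camera call returned (one of the last four; its "shot" number tells which), for a name from the list of things; names that differ only in an ending like _2 or _b are one class to them, and where a whole thing is asked for, a point or a joint stands for the part that bears it (a point fixed in the world has none). Each returns a list of dicts, best first, with "confidence" (0 to 1); they miss things now and then, are a little off and sometimes report something else, mostly with a low value. They report only what shows in the picture. A call takes as long as a camera call.
- env.spot_in(thing, picture): "centre" ([x, y, z] in m, in world coordinates, good to about 4 mm: the middle of the surface that is visible of it).
- env.regions_of(thing, picture): "mask" (420x560 bool, what is visible of it).
- env.landmark_of(thing, picture): "centre" ([x, y, z] in m, in world coordinates, good to about 4 mm: a listed point, or the origin of a listed thing).
The state is a dict: "clock": time; "joint_pos": joint angles; "qvel": joint speeds; "tau": joint torques, N m; "tcp_pos": TCP position; "orientation": TCP orientation; "wrist_force": force on the tool from outside, world axes, zero at the start; "ft_torque": the same for the moment, N m; "finger_gap": finger opening in m; "grip_force": force on a finger pad.
Only numpy, scipy, OpenCV 4.12 (cv2) and the standard library are available. Lean on these libraries where they do the work, as an engineer would, in place of code of your own. Each camera call takes 0.05 s, during which the arm holds its last target. There are 200 camera calls.

TASK

Open the espresso-machine cleaner bottle, the one with the wide ribbed push-and-turn safety cap: press the cap down, and while it is down twist it anticlockwise (seen from above) until it comes free, then lift it off. Finish still holding the cap in the gripper, level and still, straight above the open bottle with its underside roughly a hand's width (8 to 10 cm) clear of the mouth; do not put it down or let go. Leave the rinse bottle, milk pitcher, tamper and paper cup alone.

Things in the scene. Friction and masses are not known exactly. Their poses are not given: they have to be found in the camera images.
- cap_center (a point): Centre (half-way up, on the axis) of the loose grey push-and-turn cap: round, ribbed, 52 mm in diameter, 36 mm high, about 40 g, a white disc and a raised bar (along its x axis) on its top; z up along its axis. It starts locked on the cleaner bottle's neck, top 184 mm and underside 148 mm above the counter. Locked, it can neither be lifted nor turned more than a few degrees.
- cleaner_spring (a joint): Spring disc under the cap: how far it is pressed, in m (0 locked; -0.0015 cap off). Pressing the cap takes 8 N at first, 14 N at 7 mm, its hard stop. Pressed 5 to 7 mm the cap turns anticlockwise seen from above; turned 48 to 85 degrees (best 67; stop at about 87) it is free, the spring lifts it 1 to 2 mm, and it pulls straight up. Raised 25 mm it is clear.
- mouth (a point): Centre of the top of the cleaner bottle's neck (under the cap at first), 160 mm above the counter; z up. Locked, the cap's centre is 6 mm above it, x axes parallel. The white round bottle, 76 mm in diameter, slopes in from 105 mm height to the 44 mm wide neck above 130 mm; it stands immovable in a steel holder with a 104 mm square base screwed to the counter.
- rinse_tip (a point): Nozzle tip of the rinse bottle, 192 mm above the counter: the same white body and holder, but a narrower 41 mm smooth cap with a pointed nozzle. Fixed. It may be left or right of the cleaner bottle. Not to be touched.
- pitcher: Steel milk pitcher, 76 mm in diameter, 90 mm high, loose, handle on its +y side; origin at the centre of its underside. To be left alone.
- tamper: Dark steel tamper, 58 mm foot, 88 mm high, loose on a 6 mm rubber mat; origin at the centre of its underside. To be left alone.
- cup: Brown paper cup, 80 mm in diameter, 95 mm high, loose; origin at the centre of its underside. To be left alone.

How it is judged:
By the outcome, as a careful person would: the job done as asked, in the order asked, and still so for the second after the job is handed in, while the arm keeps its last pose, push and grip.
It also fails if it takes over 42 s, if anything falls off the work surface, if the arm or the gripper's body presses on something with over 40 N, if the wrist force passes 120 N, or if a joint passes its speed limit or range.

## Working session

There is one attempt and no reset: what is moved stays moved. The work goes in short steps, Python scripts to look and compute and a tool call to move; the robot and the scene stay as the last step left them, time stands still between calls to the robot, and variables do not carry over. Pictures are saved under pics/ and viewed, at most 10 in all, crops included, and the job is handed in when it is done.

Besides the shell and the picture viewer there is one more tool, called after "Request:" as name(argument=value, ...) on one line, values as JSON. move_arm: Moves the arm, as the interface text tells. Its arguments: {"type":"object","properties":{"targets":{"type":"array","items":{"type":"array"}},"squeeze":{"type":"number"}},"required":["targets"]}

```bash
mkdir -p pics; ls
python3 - <<'E'
from workcell import env
import cv2,numpy as np
s=env.get_state();print({k:np.round(v,3).tolist() for k,v in s.items()})
ims=[]
for n in ["scene","side","wrist"]:
    p=env.read_camera(n)
    ims.append(p["pixels"])
    for t in ["cap_center","mouth","rinse_tip","pitcher","tamper","cup"]:
        r=env.landmark_of(t,p)
        print(n,t,[(np.round(d["centre"],3).tolist(),round(d["confidence"],2)) for d in r[:3]])
    if n=="wrist":print(p["mount"])
    cv2.imwrite(f"pics/{n}0.png",p["pixels"][:,:,::-1])
E
```

```text
pics
{'clock': 0.0, 'joint_pos': [1.15, 0.314, 0.045, 1.304, 0.0, 1.431], 'qvel': [0.0, -0.002, 0.0, 0.0, -0.0, -0.0], 'tau': [0.002, -48.062, 29.854, 0.019, -0.0, -0.0], 'tcp_pos': [0.159, 0.552, 0.23], 'orientation': [-0.0, 0.14, 0.99, -0.001], 'wrist_force': [-0.384, -1.082, -0.333], 'ft_torque': [0.005, 0.008, 0.039], 'grip_force': 0.0, 'finger_gap': 0.085}
scene cap_center [([0.556, 0.121, 0.167], 0.7)]
scene mouth [([0.556, 0.125, 0.165], 0.78)]
scene rinse_tip [([0.556, -0.111, 0.19], 0.92)]
scene pitcher [([0.758, 0.017, -0.0], 0.55)]
scene tamper [([0.487, -0.368, 0.004], 0.64)]
scene cup [([0.513, 0.366, 0.001], 0.9)]
side cap_center [([0.551, 0.128, 0.165], 0.72)]
side mouth [([0.553, 0.12, 0.164], 0.65), ([0.556, -0.109, 0.194], 0.5)]
side rinse_tip []
side pitcher [([0.754, 0.018, -0.003], 0.7)]
side tamper []
side cup [([0.512, 0.369, 0.001], 0.84)]
wrist cap_center []
wrist mouth []
wrist rinse_tip []
wrist pitcher []
wrist tamper []
wrist cup []
[[ 1.60733446e-04  9.65994381e-01  2.58563010e-01  6.49412528e-02]
 [ 9.99999754e-01 -3.31727271e-04  6.17695754e-04 -1.30273670e-04]
 [ 6.82463029e-04  2.58562847e-01 -9.65994197e-01 -1.42706783e-01]
 [ 0.00000000e+00  0.00000000e+00  0.00000000e+00  1.00000000e+00]]
```

View pics/scene0.png

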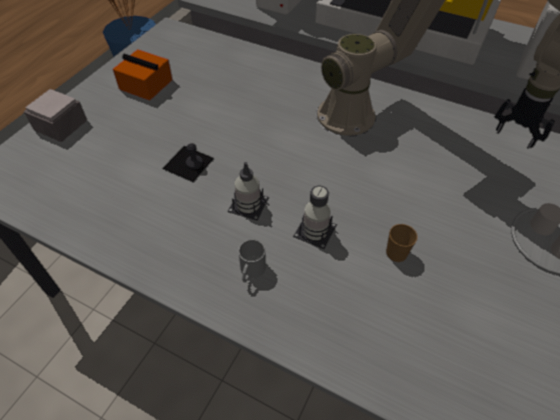

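View pics/side0.png

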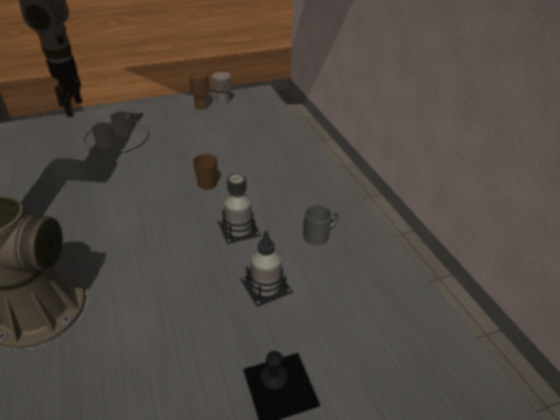

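The scene view shows the ribbed cap with the white disc at about (319,195), and the rinse nozzle at (247,172). The side view has the cap at (237,185). The networks agree: cap at about (0.554, 0.124). I'm moving above it now.

Request:
move_arm(targets=[[[-50,-30,-8],[0,0,0],-1],[[-100,-60,-16],[0,0,0],-1],[[-150,-91,-24],[0,0,0],-1],[[-200,-121,-30],[0,0,0],-1],[[-250,-151,-30],[0,0,0],-1]], squeeze=60)

```text
clock: 1.68
tcp_pos: [0.3591, 0.3369, 0.2622]
orientation: [0.001, 0.14, 0.99, 0.001]
wrist_force: [1.3, 0.2, -0.8]
finger_gap: 0.0852
grip_force: 0.0
```

Request:
move_arm(targets=[[[-50,-30,0],[0,0,0],-1],[[-100,-60,0],[0,0,0],-1],[[-150,-91,0],[0,0,0],-1],[[-200,-121,0],[0,0,0],-1],[[-248,-151,0],[0,0,0],-1]])

```text
clock: 2.3
tcp_pos: [0.5554, 0.1227, 0.2614]
orientation: [0.0, 0.14, 0.99, 0.0]
wrist_force: [0.1, 0.2, 0.1]
finger_gap: 0.0854
grip_force: 0.0
```

Request:
move_arm(targets=[[[0,0,0],[0,0,0],-1],[[0,0,0],[0,0,0],-1],[[0,0,0],[0,0,0],-1]])

```text
clock: 2.68
tcp_pos: [0.5533, 0.1254, 0.2615]
orientation: [-0.0, 0.139, 0.99, 0.0]
wrist_force: [0.0, -0.2, -0.3]
finger_gap: 0.0857
grip_force: 0.0
```

```bash
cat > h.py <<'E'
import numpy as np,cv2
from workcell import env
from scipy.spatial.transform import Rotation as Ro
def look(name):
    s=env.get_state();p=env.read_camera("wrist")
    T=np.eye(4);T[:3,:3]=Ro.from_quat(np.array(s["orientation"])[[1,2,3,0]]).as_matrix();T[:3,3]=s["tcp_pos"]
    cv2.imwrite(f"pics/{name}.png",p["pixels"][:,:,::-1])
    return s,p,T
def ray(p,T,u,v,z):
    f=210/np.tan(np.radians(p["fovy"]/2));C=T@np.array(p["mount"])
    d=C[:3,:3]@np.array([(u-p["cx"])/f,-(v-p["cy"])/f,-1]);o=C[:3,3]
    return o+d*(z-o[2])/d[2]
E
python3 - <<'E'
from h import *
s,p,T=look("w1")
print({k:v for k,v in p.items() if k not in("pixels",)})
for t in ["cap_center","mouth"]:
    print(t,[(np.round(d["centre"],4),round(d["confidence"],2)) for d in env.landmark_of(t,p)])
for d in env.regions_of("cap_center",p)[:2]:
    m=d["mask"];ys,xs=np.nonzero(m);print(d["confidence"],xs.min(),xs.max(),ys.min(),ys.max(),xs.mean(),ys.mean())
print(s["joint_pos"])
E
```

```text
{'fovy': 61.76266027491115, 'cx': 278.2311098032148, 'cy': 208.05347266062736, 'mount': array([[ 1.60537482e-04,  9.65994674e-01,  2.58561914e-01,
         6.49414950e-02],
       [ 9.99999755e-01, -3.31415505e-04,  6.17291881e-04,
        -1.30962552e-04],
       [ 6.81992097e-04,  2.58561752e-01, -9.65994490e-01,
        -1.42706901e-01],
       [ 0.00000000e+00,  0.00000000e+00,  0.00000000e+00,
         1.00000000e+00]]), 'shot': 4}
cap_center [(array([0.5533, 0.1254, 0.1648]), 0.9)]
mouth []
0.9 233 312 170 253 272.73165578179027 212.0945063388398
[8.12733774e-02 2.92217995e-01 9.06585298e-02 1.36940819e+00
 3.02734028e-04 3.60415535e-01]
```

View pics/w1.png

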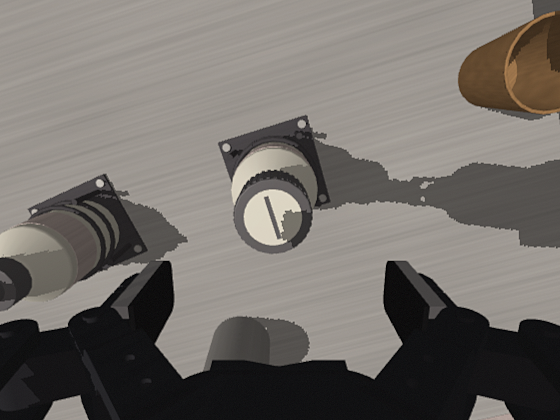

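The wrist view shows the cap top with its white disc centred at about (272,214), the bar running near-vertical, the cup top right and the rinse bottle at left.

Run:
```python
from h import *
s,p,T=look("w2")
c=ray(p,T,272.5,214.5,.184);print(c, np.round(T[:3,:3].T@(c-T[:3,3])*1000,1))
a=ray(p,T,265,196,.186);b=ray(p,T,280,236,.186);print(np.degrees(np.arctan2(*(b-a)[1::-1])))
for z in(.184,): print(np.linalg.norm(ray(p,T,233,214,z)-ray(p,T,312,214,z)))
```

```text
[0.55104469 0.1219015  0.184     ] [ 1.6 -4.  77.7]
3.601928722560831
0.05155683629616865
```

Request:
move_arm(targets=[[[1,-3,30],[0,0,0],-1],[[1,-3,65],[0,0,0],-1],[[1,-3,95],[0,0,0],-1],[[1,-3,114],[0,0,0],-1],[[1,-3,114],[0,0,0],-1]])

```text
clock: 3.55
tcp_pos: [0.5509, 0.122, 0.1459]
orientation: [-0.002, 0.14, 0.99, -0.0]
wrist_force: [-1.1, -0.5, 0.5]
finger_gap: 0.0856
grip_force: 0.0
```

Request:
move_arm(targets=[[[0,0,0],[0,0,0],1],[[0,0,0],[0,0,0],1],[[0,0,0],[0,0,0],1],[[0,0,0],[0,0,0],1],[[0,0,0],[0,0,0],1]], squeeze=30)

```text
clock: 4.18
tcp_pos: [0.5532, 0.1217, 0.1489]
orientation: [0.001, 0.14, 0.99, 0.0]
wrist_force: [-0.9, -0.0, 7.2]
finger_gap: 0.0516
grip_force: 30.8
```

Request:
move_arm(targets=[[[0,0,0],[0,0,0],1],[[0,0,2],[0,0,0],1],[[0,0,4],[0,0,0],1],[[0,0,4],[0,0,0],1]], squeeze=70)

```text
clock: 4.68
tcp_pos: [0.5532, 0.1217, 0.1454]
orientation: [0.002, 0.14, 0.99, 0.0]
wrist_force: [-2.7, -1.2, 10.4]
finger_gap: 0.0508
grip_force: 71.6
```

Request:
move_arm(targets=[[[0,0,1],[0,0,0],1],[[0,0,2],[0,0,0],1],[[0,0,2],[0,0,0],1],[[0,0,2],[0,0,0],1]])

```text
clock: 5.18
tcp_pos: [0.5533, 0.1217, 0.1439]
orientation: [0.002, 0.14, 0.99, 0.0]
wrist_force: [-4.1, -0.9, 11.5]
finger_gap: 0.0507
grip_force: 71.7
```

Request:
move_arm(targets=[[[0,0,1],[0,0,0],1],[[0,0,2.2],[0,0,0],1],[[0,0,2.2],[0,0,0],1],[[0,0,2.2],[0,0,0],1]])

```text
clock: 5.68
tcp_pos: [0.5533, 0.1217, 0.1422]
orientation: [0.002, 0.14, 0.99, 0.0]
wrist_force: [-5.5, -0.6, 14.8]
finger_gap: 0.051
grip_force: 72.4
```

Request:
move_arm(targets=[[[0,0,0],[0,0,-0.5],1],[[0,0,0],[0,0,-1.0],1],[[0,0,0],[0,0,-1.5],1],[[0,0,0],[0,0,-2.0],1],[[0,0,0],[0,0,-2.0],1]])

```text
clock: 6.3
tcp_pos: [0.554, 0.1222, 0.1422]
orientation: [0.003, -0.035, 0.999, 0.0]
wrist_force: [-2.2, 0.6, 13.8]
finger_gap: 0.0509
grip_force: 72.1
```

Run:
```python
from h import *
s,p,T=look("w3")
print({k:np.round(s[k],3).tolist() for k in("joint_pos","tcp_pos","orientation","wrist_force","ft_torque")})
```

```text
{'joint_pos': [0.075, 0.335, -0.145, 1.085, 0.001, 0.006], 'tcp_pos': [0.554, 0.122, 0.142], 'orientation': [0.003, -0.035, 0.999, 0.0], 'wrist_force': [-2.163, 0.631, 13.768], 'ft_torque': [0.052, 0.524, 0.047]}
```

View pics/w3.png

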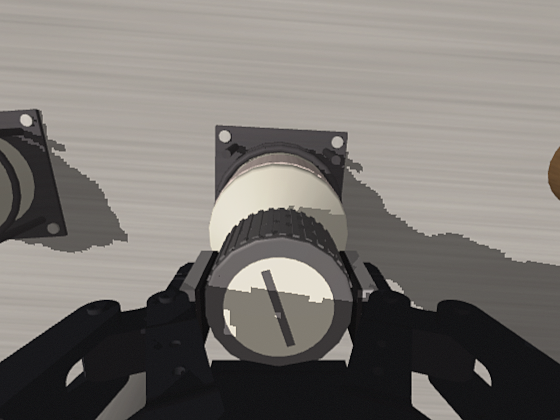

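The bar sits at the same tilt in the tool view as before, (265,272) to (292,345), so the cap turned 20° with the gripper. I'll continue turning.

Request:
move_arm(targets=[[[0,0,0],[0,0,-0.6],1],[[0,0,0],[0,0,-1.2],1],[[0,0,0],[0,0,-1.8],1],[[0,0,0],[0,0,-2.4],1],[[0,0,0],[0,0,-2.4],1]])

```text
clock: 6.98
tcp_pos: [0.5539, 0.1224, 0.1422]
orientation: [0.003, -0.242, 0.97, 0.0]
wrist_force: [-2.4, 1.9, 13.5]
finger_gap: 0.051
grip_force: 72.1
```

Request:
move_arm(targets=[[[0,0,0],[0,0,-0.6],1],[[0,0,0],[0,0,-1.2],1],[[0,0,0],[0,0,-1.8],1],[[0,0,0],[0,0,-2.3],1],[[0,0,0],[0,0,-2.3],1]])

```text
clock: 7.6
tcp_pos: [0.5537, 0.1226, 0.1421]
orientation: [0.002, -0.43, 0.903, -0.0]
wrist_force: [-3.1, 2.2, 13.5]
finger_gap: 0.0505
grip_force: 72.1
```

Run:
```python
from h import *
s,p,T=look("w4")
print({k:np.round(s[k],3).tolist() for k in("joint_pos","tcp_pos","orientation","wrist_force","ft_torque")})
```

```text
{'joint_pos': [0.076, 0.335, -0.146, 1.085, 0.002, -0.814], 'tcp_pos': [0.554, 0.123, 0.142], 'orientation': [0.002, -0.43, 0.903, -0.0], 'wrist_force': [-3.085, 2.193, 13.497], 'ft_torque': [0.312, 0.605, 0.13]}
```

View pics/w4.png

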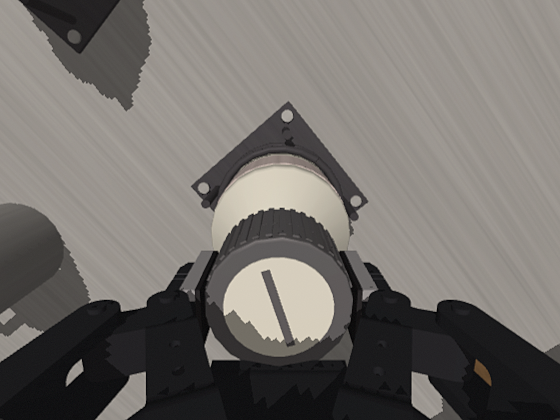

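The bar still has the same tilt in the tool view, so the cap has turned 67°. Next is a gentle lift with a force check.

Request:
move_arm(targets=[[[0,0,-3],[0,0,0],1],[[0,0,-7],[0,0,0],1],[[0,0,-11],[0,0,0],1],[[0,0,-14],[0,0,0],1],[[0,0,-14],[0,0,0],1]])

```text
clock: 8.28
tcp_pos: [0.5524, 0.1218, 0.1531]
orientation: [0.0, -0.43, 0.903, 0.0]
wrist_force: [0.6, 0.3, -0.3]
finger_gap: 0.0506
grip_force: 72.7
```

Request:
move_arm(targets=[[[0,0,-10],[0,0,0],1],[[0,0,-30],[0,0,0],1],[[0,0,-52],[0,0,0],1],[[0,0,-75],[0,0,0],1],[[0,0,-98],[0,0,0],1]])

```text
clock: 8.9
tcp_pos: [0.5521, 0.1215, 0.2521]
orientation: [-0.0, -0.43, 0.903, -0.0]
wrist_force: [-0.4, 0.7, -1.0]
finger_gap: 0.0508
grip_force: 73.4
```

Request:
move_arm(targets=[[[0,0,0],[0,0,0],1],[[0,0,0],[0,0,0],1],[[0,0,0],[0,0,0],1],[[0,0,0],[0,0,0],1]])

```text
clock: 9.4
tcp_pos: [0.5519, 0.1217, 0.2502]
orientation: [-0.001, -0.43, 0.903, 0.0]
wrist_force: [0.6, -0.7, -0.8]
finger_gap: 0.0507
grip_force: 73.4
```

Run:
```python
from h import *
s,p,T=look("w5")
print({k:np.round(s[k],3).tolist() for k in("tcp_pos","orientation","wrist_force","qvel")})
ims=[p["pixels"]]
for n in("scene","side"):
    q=env.read_camera(n)
    ims.append(q["pixels"])
    for t in("cap_center","mouth"): print(n,t,[(np.round(d["centre"],3),round(d["confidence"],2)) for d in env.landmark_of(t,q)])
for d in env.landmark_of("cap_center",p)+env.landmark_of("mouth",p): print(d["centre"],d["confidence"])
a=cv2.resize(ims[0],(400,300));b=cv2.resize(ims[1][130:270,220:420],(400,280));c=cv2.resize(ims[2][110:250,150:350],(400,280))
cv2.imwrite("pics/f.png",np.vstack([np.hstack([b,c]),np.hstack([a,a*0])])[:,:,::-1])
```

```text
{'tcp_pos': [0.552, 0.122, 0.25], 'orientation': [-0.001, -0.43, 0.903, 0.0], 'wrist_force': [0.6, -0.721, -0.805], 'qvel': [0.0, -0.001, 0.006, 0.002, 0.001, -0.0]}
scene cap_center [(array([0.554, 0.119, 0.27 ]), 0.84)]
scene mouth [(array([0.554, 0.124, 0.165]), 0.6)]
side cap_center [(array([0.55 , 0.126, 0.266]), 0.58)]
side mouth [(array([0.551, 0.122, 0.161]), 0.92)]
[0.5505, 0.1236, 0.2666] 0.78
[0.5527, 0.1254, 0.1589] 0.58
```

View pics/f.png

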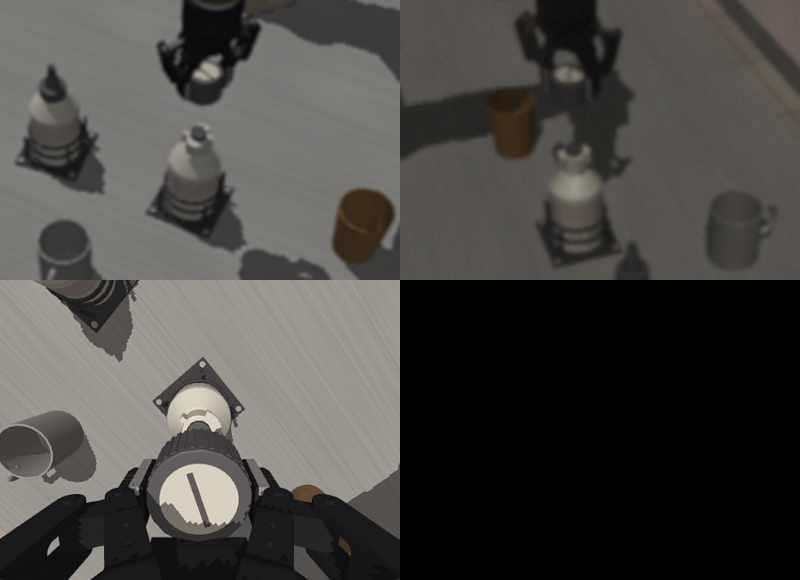

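The pictures show the cap held level above the open neck. Its centre is at about 0.267 m, so the underside is about 89 mm above the mouth. The other things stand where they were.

```bash
python3 -c "
from workcell import env
print(env.hand_in())"
```

```text
the job is handed in; nothing more can be done
None
```

The cleaner bottle is open: I pressed the cap, turned it 67° anticlockwise and lifted it off. The job was handed in with the cap held level about 9 cm above the mouth, the other items untouched, and about 9.6 s of the 42 s used.

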